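# Queue the dented cans for crushing, tallest first

## Task

Line the four dented cans up for crushing on the row of black rubber pads, one can standing upright in the middle of each pad, in order of height: the tallest on the pad next to the yellow striking block, then shorter and shorter, with the shortest at the far end. Leave the white mug standing where it is.

Things in the scene. Friction and masses are not known exactly. Their poses are not given: they have to be found in the camera images.
- can_green_mid (a point): Centre (half-way up, on the axis) of the green drink can, the tallest: a dented round can 53 mm across and 112 mm high, standing upright loose on the ledge, about 20 g; z is its axis, up.
- can_silver_mid (a point): Centre (half-way up, on the axis) of the bare silver aluminium drink can, the second tallest: a dented round can 53 mm across and 86 mm high, standing upright loose on the ledge, about 20 g; z is its axis, up.
- can_red_mid (a point): Centre (half-way up, on the axis) of the red drink can, the third tallest: a dented round can 53 mm across and 60 mm high, standing upright loose on the ledge, about 20 g; z is its axis, up.
- can_blue_mid (a point): Centre (half-way up, on the axis) of the blue drink can, the shortest: a dented round can 53 mm across and 36 mm high, standing upright loose on the ledge, about 20 g; z is its axis, up.
- pad_a: One of four identical black round rubber pads, 80 mm across and 3 mm thick, with a small white dot in the middle, fixed in a straight row at 100 mm pitch on a flat aluminium bar 5 mm thick (100 mm wide, 420 mm long). Origin at the centre of the pad's underside, 5 mm above the ledge, so a can on it stands 8 mm above the ledge. x points across the row, y along it. The pads' letters say nothing of their order in the row, which changes.
- pad_b: One of four identical black round rubber pads, 80 mm across and 3 mm thick, with a small white dot in the middle, fixed in a straight row at 100 mm pitch on a flat aluminium bar 5 mm thick (100 mm wide, 420 mm long). Origin at the centre of the pad's underside, 5 mm above the ledge, so a can on it stands 8 mm above the ledge. x points across the row, y along it. The pads' letters say nothing of their order in the row, which changes.
- pad_c: One of four identical black round rubber pads, 80 mm across and 3 mm thick, with a small white dot in the middle, fixed in a straight row at 100 mm pitch on a flat aluminium bar 5 mm thick (100 mm wide, 420 mm long). Origin at the centre of the pad's underside, 5 mm above the ledge, so a can on it stands 8 mm above the ledge. x points across the row, y along it. The pads' letters say nothing of their order in the row, which changes.
- pad_d: One of four identical black round rubber pads, 80 mm across and 3 mm thick, with a small white dot in the middle, fixed in a straight row at 100 mm pitch on a flat aluminium bar 5 mm thick (100 mm wide, 420 mm long). Origin at the centre of the pad's underside, 5 mm above the ledge, so a can on it stands 8 mm above the ledge. x points across the row, y along it. The pads' letters say nothing of their order in the row, which changes.
- block: Fixed low striking block, yellow with a dark steel plate on top, 90 mm square and 30 mm high, at one end of the row of pads (either end), its centre 115 mm from the nearest pad's centre and in line with the row. Origin at the centre of its underside, on the ledge; y lies along the row. (A loose steel funnel, 92 mm across and 98 mm high, stands mouth down in the same way at the other end of the row.)
- mug_mid (a point): Centre, half-way up, of a white ceramic mug, 78 mm across and 90 mm high, with a handle reaching about 35 mm out to its +y side, standing loose among the cans. It is to be left alone.
Things that resemble listed ones, but are neither listed nor needed, are in the scene too. Of the things shaped like the part that bears can_silver_mid, the aluminium one is meant. What is shaped like the block but purple or turquoise is not meant.

How it is judged:
By the outcome, as a careful person would: the job done as asked, in the order asked, and still so for the second after the job is handed in, with the robot touching nothing.
It also fails if it takes over 112 s, if anything falls off the work surface, if the arm or the gripper's body presses on something with over 40 N, if the wrist force passes 120 N, or if a joint passes its speed limit or range.

## Robot

A 6-joint arm with a two-finger parallel gripper is mounted at the origin on the work surface. World frame = base frame: x ahead of the robot, y to its left, z up, the work surface at z = 0. Lengths are in m, angles in degrees, forces in N, time in s.
With the tool pointing down it reaches from about 0.3 to 0.75 m from the base axis. Payload 8.5 kg.
Tool frame: the origin (TCP) lies on the centre line of the jaws, within the pads' length; the fingertips stand 14 mm ahead of it and the grasp point (between the pads) lies 5 mm behind it; z points along the fingers, x is the direction in which the jaws open and shut, and the axes are right-handed (so a half turn about z gives the same grasp; the last joint's range is limited). The gripper opens to 85 mm and grips with 20 to 120 N. Pads are 22 mm wide; open, the fingers measure 114 mm over their backs; the gripper's body (76 mm by 85 mm) begins 54 mm behind the grasp point. The pads swing forward as they close: fully open they stand 13 mm farther back than shut.
Start: joints at [-88.482, 21.807, 74.336, -0, 83.858, -12.336], TCP at [0.132, -0.534, 0.245] pointing down, gripper open.
Joint ranges: [-178.18, 178.18], [-50.72, 133.34], [12.68, 142.11], [-81.47, 261.47], [9.98, 163.14], [-165.26, 165.26]. Speed limits (degrees/s): [136.94, 136.94, 180, 180, 180, 180].

## Interface

Orientations are given as a 3x3 rotation matrix whose columns are the frame's x, y, z axes.
In Python, from rig import * gives the robot as it stands.
- The arm moves only by the shell command python3 -m crank 'ROWS' [FORCE]. ROWS is JSON, one flat list of numbers, 7 for each row, row after row: the turn, a rotation vector about the world's x, y, z in rad, then the shift along the world's x, y, z in m, then the opening in per cent of the stroke, from 0 (shut) to 100 (fully open). A call has 1 to 20 rows; each row shifts and turns the commanded pose from where the row before left it; what a row does not reach is not made up. A row lasts 1/10 s, in which the tool goes at most 50 mm and 8.59 degrees, less where a joint would pass 70% of its speed; a pose out of reach is approached as far as the arm can. A call is refused whole if a number of a shift passes 0.05 or a number of a turn 0.15, either way. A call with a gripper value outside its range is refused whole. The fingers move at their own pace and stop on an object; FORCE is the grip in N (left out, the last holds). Time passes only in rows, so rows that do not move let the fingers close. It gives the time, the measured TCP pose, the force and the opening at its end, in the units of the state.
- observe(): the state, without advancing time (a new reading comes with each control period).
- get_image(name): name is "scene" or "side" or "wrist"; returns a dict with "frame" (384x512x3 uint8, red, green, blue), "fov_y" (degrees; the focal length in pixels is half the picture's height over the tangent of half this angle, whatever the lens; pixels are square), "cx", "cy" (the principal point, pixels), "world_to_cam" (4x4, takes a point from world to camera coordinates). Camera axes: x right, y up, looking along -z (the intrinsics and any distortion apply to the point x, -y, -z); pixel columns grow to the right and rows downward; lengths in m; the calibration is good to about 2 mm. A picture is of the moment at which its call begins. There is no depth.
- close_job(): hands the job in, once; it reports no verdict.
The state is a dict: "time_s": time; "q": joint angles; "qvel": joint speeds; "joint_efforts": joint torques, N m; "position": TCP position; "tool_rot": TCP orientation; "ft_force": force on the tool from outside, world axes, zero at the start; "wrist_torque": the same for the moment, N m; "grip_width": finger opening in m.
Only numpy, scipy, OpenCV 4.12 (cv2) and the standard library are available. Lean on these libraries where they do the work, as an engineer would, in place of code of your own. Each camera call takes 0.05 s, during which the arm holds its last target. There are 200 camera calls.

## Working session

There is one attempt and no reset: what is moved stays moved. The work goes in short steps, Python scripts to look and compute and a shell command to move; the robot and the scene stay as the last step left them, time stands still between calls to the robot, and variables do not carry over. Pictures are saved under pics/ and viewed, about 12 in all and at most 16, crops included, and the job is handed in when it is done.

```bash
mkdir -p pics; ls; python3 - <<'E'
from rig import *
import cv2,numpy as np,pickle
s=observe();print(s['time_s'],s['position'],s['tool_rot'],s['grip_width'])
d={}
for n in("scene","side","wrist"):
    g=get_image(n);d[n]=g;print(n,g['fov_y'],g['cx'],g['cy'],[k for k in g]);print(np.round(g['world_to_cam'],3).tolist())
    cv2.imwrite(f'pics/{n}0.png',cv2.cvtColor(g['frame'],cv2.COLOR_RGB2BGR))
pickle.dump(d,open('d0.pkl','wb'))
E
```

```text
pics
0.0 [ 0.13167516 -0.53371291  0.24469575] [[ 2.39428733e-01 -9.70913941e-01 -3.68415014e-05]
 [-9.70912832e-01 -2.39428517e-01  1.50264662e-03]
 [-1.46776146e-03 -3.24006890e-04 -9.99998870e-01]] 0.08528672495108525
scene 55.595414488675715 256.0728731773555 193.6085913427544 ['frame', 'fov_y', 'cx', 'cy', 'world_to_cam']
[[0.81, 0.586, -0.008, -0.492], [-0.502, 0.701, 0.507, 0.212], [0.302, -0.406, 0.862, -1.067], [0.0, 0.0, 0.0, 1.0]]
side 46.251792420297214 253.4672557158795 192.80174974468912 ['frame', 'fov_y', 'cx', 'cy', 'world_to_cam']
[[-0.747, -0.665, 0.007, 0.457], [0.443, -0.489, 0.752, -0.274], [-0.497, 0.564, 0.66, -0.858], [0.0, 0.0, 0.0, 1.0]]
wrist 62.74064379913896 253.35440808880253 186.9684987127635 ['frame', 'fov_y', 'cx', 'cy', 'world_to_cam']
[[0.239, -0.971, -0.002, -0.549], [0.921, 0.227, -0.318, 0.04], [0.309, 0.074, 0.948, -0.382], [0.0, 0.0, 0.0, 1.0]]
```

View pics/scene0.png

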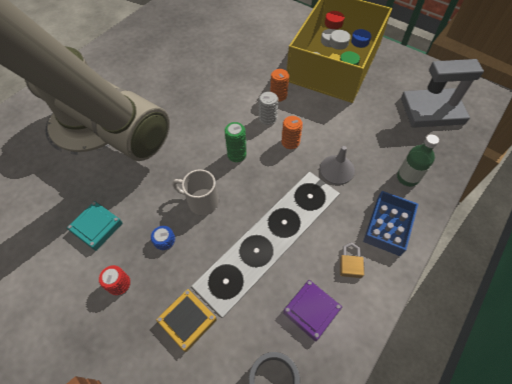

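View pics/side0.png

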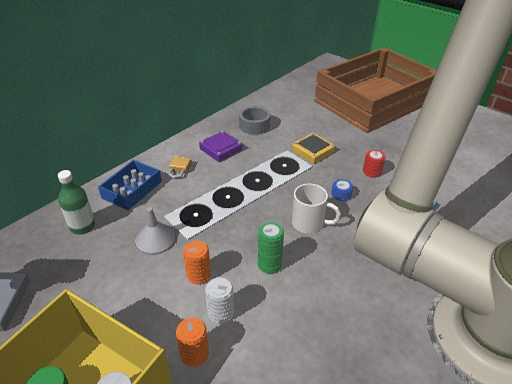

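The scene view shows the green can (235,140), silver (268,106), red (115,280) and blue (162,238), with the yellow block at (186,318) and the pads from (226,282) to (310,196). The orange cans are decoys. I'll crop in for the lids.

```bash
cat > h.py <<'E'
import numpy as np,cv2
def ray(g,u,v):
    f=192/np.tan(np.radians(g['fov_y']/2));M=g['world_to_cam'];R=M[:3,:3]
    d=R.T@np.array([(u-g['cx'])/f,-(v-g['cy'])/f,-1]);return -R.T@M[:3,3],d
def plane(g,u,v,z):
    c,d=ray(g,u,v);return c+d*(z-c[2])/d[2]
def proj(g,p):
    f=192/np.tan(np.radians(g['fov_y']/2));c=g['world_to_cam'][:3]@np.append(p,1)
    return g['cx']+f*c[0]/-c[2],g['cy']-f*c[1]/-c[2]
def tri(g,p,h,q):
    (c,d),(e,k)=ray(g,*p),ray(h,*q);s=np.linalg.lstsq(np.c_[d,-k],e-c,rcond=None)[0]
    a,b=c+d*s[0],e+k*s[1];return (a+b)/2,np.linalg.norm(a-b)
E
python3 - <<'E'
import pickle,cv2,numpy as np
from h import *
d=pickle.load(open('d0.pkl','rb'))
def dots(g):
    im=g['frame'];gr=cv2.cvtColor(im,cv2.COLOR_RGB2GRAY)
    n,l,st,c=cv2.connectedComponentsWithStats((gr<60).astype(np.uint8))
    out=[]
    for i in range(1,n):
        x,y,w,h,a=st[i]
        if 250<a<1500 and 20<w<50 and 15<h<50 and .45<h/w<1.3:
            m=np.zeros_like(gr);p=cv2.convexHull(np.argwhere(l==i)[:,::-1].astype(np.int32));cv2.fillPoly(m,[p],1)
            e=cv2.fitEllipse(p);x0,y0=map(int,e[0]);w=np.clip(gr[y0-4:y0+6,x0-4:x0+6].astype(float)-100,0,None)
            yy,xx=np.mgrid[y0-4:y0+6,x0-4:x0+6];
            if w.sum()>50: out.append(((w*xx).sum()/w.sum(),(w*yy).sum()/w.sum(),a))
    return out
for n in('scene','side'):
    for u,v,a in dots(d[n]): print(n,round(u,1),round(v,1),a,np.round(plane(d[n],u,v,.008),4))
cr={'scene':[(235,140),(268,106),(115,280),(162,238)],'side':[(271,247),(220,300),(375,163),(342,190)]}
rows=[]
for n in cr:
    rows.append(np.hstack([cv2.resize(d[n]['frame'][y-25:y+25,x-25:x+25],(200,200),interpolation=cv2.INTER_CUBIC) for x,y in cr[n]]))
cv2.imwrite('pics/crops.png',cv2.cvtColor(np.vstack(rows),cv2.COLOR_RGB2BGR))
E
```

```text
scene 473.2 202.1 471 [1.0029 0.3797 0.008 ]
scene 309.8 195.6 571 [0.6612 0.158  0.008 ]
scene 284.0 221.6 649 [0.6487 0.0588 0.008 ]
scene 225.5 280.8 839 [ 0.6239 -0.1397  0.008 ]
side 284.1 164.8 352 [ 0.6251 -0.1413  0.008 ]
side 125.0 177.3 361 [0.9053 0.186  0.008 ]
side 136.5 185.3 614 [0.856  0.1857 0.008 ]
side 257.0 179.8 407 [ 0.6376 -0.0423  0.008 ]
side 227.5 196.3 469 [0.6499 0.0574 0.008 ]
side 195.4 214.1 539 [0.6623 0.1566 0.008 ]
```

View pics/crops.png

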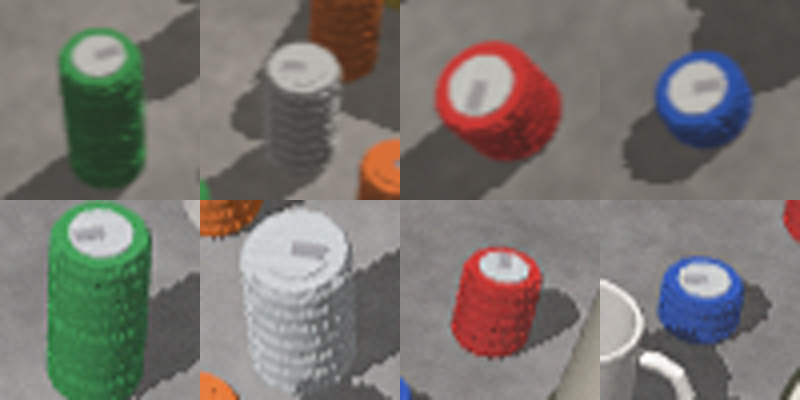

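```bash
python3 - <<'E'
import pickle,numpy as np
from h import *
d=pickle.load(open('d0.pkl','rb'));a,b=d['scene'],d['side']
for n,p,q,z in [('green',(234.6,128.6),(270.6,230.4),.112),('silver',(268.6,97.6),(218.6,287.1),.086),('red',(110.1,275.6),(375.4,154.4),.06),('blue',(161.1,234.4),(342.6,184.4),.036)]:
    print(n,np.round(plane(a,*p,z)[:2],4),np.round(plane(b,*q,z)[:2],4),*map(lambda x:np.round(x,4),tri(a,p,b,q)))
for n,p,q,z in[('orange near',(292,123),(197,248),.086),('orange2',(280,76),(192,327),.086),('mug rim',(200,182),(311,196),.09),('funnel tip',(344,148),(151,207),.098),('block',(187,318),(314,146),.03)]:
    print(n,np.round(plane(a,*p,z)[:2],3),np.round(plane(b,*q,z)[:2],3))
E
```

```text
green [0.4307 0.1547] [0.429  0.1549] [0.4298 0.1548 0.1113] 0.0012
silver [0.4245 0.3119] [0.4223 0.3117] [0.4235 0.3118 0.0853] 0.0018
red [ 0.4324 -0.2834] [ 0.4333 -0.2855] [ 0.4328 -0.2836  0.0612] 0.0006
blue [ 0.4424 -0.1465] [ 0.4428 -0.1485] [ 0.4425 -0.1469  0.0371] 0.0009
orange near [0.526 0.273] [0.523 0.272]
orange2 [0.403 0.4  ] [0.397 0.402]
mug rim [ 0.451 -0.006] [ 0.444 -0.006]
funnel tip [0.677 0.27 ] [0.676 0.265]
block [ 0.613 -0.252] [ 0.6   -0.243]
```

Both views agree within about 2 mm and the heights come out right (111, 85, 61 and 37 mm). The order from the block is: green at P1 (.6245,-.1405), silver at P2 (.637,-.0415), red at P3 (.649,.058), blue at P4 (.662,.157). I'll start with red, with the jaws across the row (yaw 0).

```bash
python3 -m crank '[0,0,0.133,0.03,0.025,0,100, 0,0,0.133,0.03,0.025,0,100, 0,0,0.133,0.03,0.025,0,100, 0,0,0.133,0.03,0.025,0,100, 0,0,0.133,0.03,0.025,0,100, 0,0,0.133,0.03,0.025,0,100, 0,0,0.133,0.03,0.025,0,100, 0,0,0.133,0.03,0.025,0,100, 0,0,0.133,0.03,0.025,0,100, 0,0,0.133,0.03,0.025,0,100, 0,0,0,0,0,0,100, 0,0,0,0,0,0,100]' 25
```

```text
time_s: 1.35
position: [0.4319, -0.2835, 0.245]
tool_rot: [[1.0, 0.002, -0.001], [0.002, -1.0, 0.0], [-0.001, -0.0, -1.0]]
ft_force: [0.4, -0.5, -0.1]
grip_width: 0.0855
```

```bash
python3 -m crank '[0,0,0,0.001,0,-0.04,100, 0,0,0,0,0,-0.04,100, 0,0,0,0,0,-0.04,100, 0,0,0,0,0,-0.04,100, 0,0,0,0,0,-0.03,100, 0,0,0,0,0,-0.02,100, 0,0,0,0,0,0,100, 0,0,0,0,0,0,30, 0,0,0,0,0,0,30, 0,0,0,0,0,0,30, 0,0,0,0,0,0,30, 0,0,0,0,0,0,30, 0,0,0,0,0,0,30, 0,0,0,0,0,0,30]' 25
```

```text
time_s: 2.75
position: [0.433, -0.2847, 0.0368]
tool_rot: [[1.0, 0.001, 0.002], [0.001, -1.0, -0.002], [0.002, 0.002, -1.0]]
ft_force: [-2.5, -1.5, 6.9]
grip_width: 0.0524
```

```bash
python3 -m crank '[0,0,0,0,0,0.02,30, 0,0,0,0,0,0.04,30, 0,0,0,0,0,0.04,30, 0,0,0,0,0,0.04,30, 0,0,0,0.0216,0.0342,0.01,30, 0,0,0,0.0216,0.0342,0,30, 0,0,0,0.0216,0.0342,0,30, 0,0,0,0.0216,0.0342,0,30, 0,0,0,0.0216,0.0342,0,30, 0,0,0,0.0216,0.0342,0,30, 0,0,0,0.0216,0.0342,0,30, 0,0,0,0.0216,0.0342,0,30, 0,0,0,0.0216,0.0342,0,30, 0,0,0,0.0216,0.0342,0,30, 0,0,0,0,0,0,30, 0,0,0,0,0,0,30, 0,0,0,0,0,0,30]' 25
python3 - <<'E'
from rig import *
import cv2,numpy as np
a=[get_image(n)['frame'] for n in('scene','wrist')]
cv2.imwrite('pics/m1.png',cv2.cvtColor(cv2.resize(np.hstack(a),(800,300)),cv2.COLOR_RGB2BGR))
E
```

```text
time_s: 4.45
position: [0.6483, 0.0573, 0.1857]
tool_rot: [[1.0, 0.0, 0.0], [0.0, -1.0, -0.0], [0.0, 0.0, -1.0]]
ft_force: [0.0, -0.2, 0.0]
grip_width: 0.0522
```

View pics/m1.png

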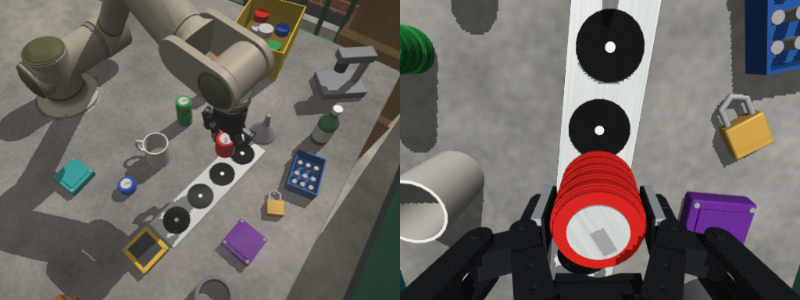

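Red is held upright over P3. I'll lower and release it.

```bash
python3 -m crank '[0,0,0,0.001,0.001,-0.04,30, 0,0,0,0,0,-0.04,30, 0,0,0,0,0,-0.03,30, 0,0,0,0,0,-0.02,30, 0,0,0,0,0,-0.01,30, 0,0,0,0,0,0,30, 0,0,0,0,0,0,30, 0,0,0,0,0,0,80, 0,0,0,0,0,0,100, 0,0,0,0,0,0,100, 0,0,0,0,0,0,100, 0,0,0,0,0,0,100, 0,0,0,0,0,0,100, 0,0,0,0,0,0.02,100, 0,0,0,0,0,0.04,100, 0,0,0,0,0,0.04,100, 0,0,0,0,0,0.04,100, 0,0,0,0,0,0.04,100, 0,0,0,0,0,0,100, 0,0,0,0,0,0,100]' 25
```

```text
time_s: 6.55
position: [0.6497, 0.059, 0.2258]
tool_rot: [[1.0, 0.001, 0.001], [0.001, -1.0, -0.0], [0.001, 0.0, -1.0]]
ft_force: [-0.5, 0.1, 0.1]
grip_width: 0.0855
```

```bash
python3 -m crank '[0,0,0,-0.0259,-0.0258,0,100, 0,0,0,-0.0259,-0.0258,0,100, 0,0,0,-0.0259,-0.0258,0,100, 0,0,0,-0.0259,-0.0258,0,100, 0,0,0,-0.0259,-0.0258,0,100, 0,0,0,-0.0259,-0.0258,0,100, 0,0,0,-0.0259,-0.0258,0,100, 0,0,0,-0.0259,-0.0258,0,100, 0,0,0,0,0,0,100, 0,0,0,0,0,-0.04,100, 0,0,0,0,0,-0.04,100, 0,0,0,0,0,-0.04,100, 0,0,0,0,0,0,100, 0,0,0,0,0,0,100]' 25
python3 - <<'E'
from rig import *
from h import *
a=[get_image(n) for n in('scene','wrist','side')]
cv2.imwrite('pics/m2.png',cv2.cvtColor(np.vstack([cv2.resize(np.hstack([a[0]['frame'],a[1]['frame']]),(800,300)),cv2.resize(np.hstack([a[2]['frame'],a[2]['frame']*0]),(800,300))]),cv2.COLOR_RGB2BGR))
print(proj(a[1],(.4425,-.1475,.036)))
E
```

```text
time_s: 7.95
position: [0.4426, -0.1471, 0.1054]
tool_rot: [[1.0, 0.001, -0.001], [0.001, -1.0, 0.001], [-0.001, -0.001, -1.0]]
ft_force: [0.0, -0.6, 0.3]
grip_width: 0.0854
(np.float64(251.20678508588833), np.float64(208.11936965931102))
```

View pics/m2.png

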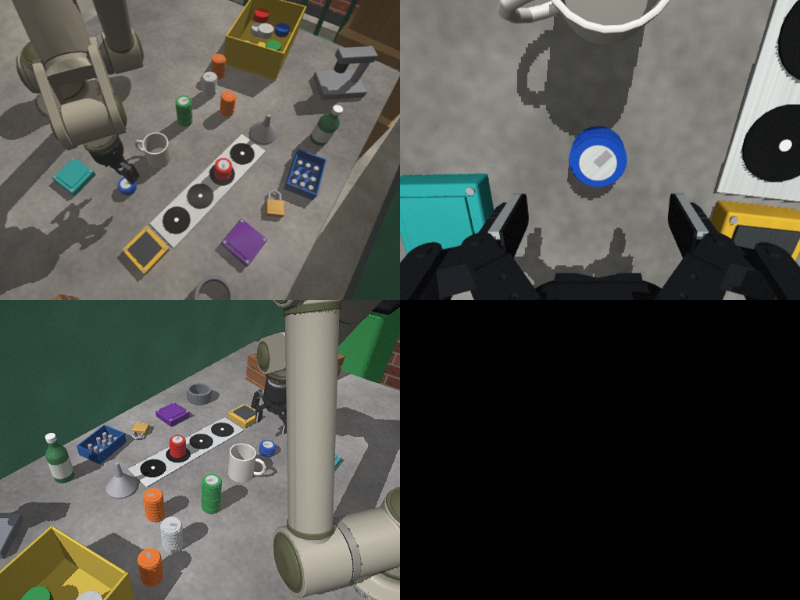

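Red stands on the third pad. Blue's lid appears in the wrist view at about (252,205), against a prediction of (251,208). I'll go down and grasp it.

```bash
python3 -m crank '[0,0,0,0,0,-0.04,100, 0,0,0,0,0.001,-0.03,100, 0,0,0,0,0,-0.017,100, 0,0,0,0,0,0,100, 0,0,0,0,0,0,30, 0,0,0,0,0,0,30, 0,0,0,0,0,0,30, 0,0,0,0,0,0,30, 0,0,0,0,0,0,30, 0,0,0,0,0,0,30, 0,0,0,0,0,0,30]' 25
```

```text
time_s: 9.2
position: [0.4432, -0.1468, 0.0199]
tool_rot: [[1.0, 0.001, 0.003], [0.001, -1.0, -0.002], [0.003, 0.002, -1.0]]
ft_force: [-1.2, 1.3, 7.6]
grip_width: 0.0524
```

```bash
python3 -m crank '[0,0,0,0,0,0.02,30, 0,0,0,0,0,0.04,30, 0,0,0,0,0,0.04,30, 0,0,0,0,0,0.04,30, 0,0,0,0.0219,0.0304,0.01,30, 0,0,0,0.0219,0.0304,0,30, 0,0,0,0.0219,0.0304,0,30, 0,0,0,0.0219,0.0304,0,30, 0,0,0,0.0219,0.0304,0,30, 0,0,0,0.0219,0.0304,0,30, 0,0,0,0.0219,0.0304,0,30, 0,0,0,0.0219,0.0304,0,30, 0,0,0,0.0219,0.0304,0,30, 0,0,0,0.0219,0.0304,0,30, 0,0,0,0,0,0,30, 0,0,0,0,0,0,30, 0,0,0,0,0,0,30]' 25
```

```text
time_s: 10.9
position: [0.6611, 0.1568, 0.1689]
tool_rot: [[1.0, 0.0, 0.0], [0.0, -1.0, -0.0], [0.0, 0.0, -1.0]]
ft_force: [-1.0, -0.3, 0.1]
grip_width: 0.0527
```

```bash
python3 -m crank '[0,0,0,0.001,0,-0.04,30, 0,0,0,0,0,-0.04,30, 0,0,0,0,0,-0.03,30, 0,0,0,0,0,-0.02,30, 0,0,0,0,0,-0.01,30, 0,0,0,0,0,0,30, 0,0,0,0,0,0,30, 0,0,0,0,0,0,80, 0,0,0,0,0,0,100, 0,0,0,0,0,0,100, 0,0,0,0,0,0,100, 0,0,0,0,0,0,100, 0,0,0,0,0,0,100, 0,0,0,0,0,0.02,100, 0,0,0,0,0,0.04,100, 0,0,0,0,0,0.04,100, 0,0,0,0,0,0.04,100, 0,0,0,0,0,0.04,100, 0,0,0,0,0,0,100, 0,0,0,0,0,0,100]' 25
```

```text
time_s: 12.9
position: [0.6625, 0.1577, 0.2088]
tool_rot: [[1.0, 0.001, 0.001], [0.001, -1.0, 0.0], [0.001, -0.0, -1.0]]
ft_force: [0.7, -1.0, -0.8]
grip_width: 0.0854
```

```bash
python3 -m crank '[0,0,0,-0.029,-0.0003,0,100, 0,0,0,-0.029,-0.0003,0,100, 0,0,0,-0.029,-0.0003,0,100, 0,0,0,-0.029,-0.0003,0,100, 0,0,0,-0.029,-0.0003,0,100, 0,0,0,-0.029,-0.0003,0,100, 0,0,0,-0.029,-0.0003,0,100, 0,0,0,-0.029,-0.0003,0,100, 0,0,0,0,0,0,100, 0,0,0,0,0,0,100, 0,0,0,0,0,0,100]' 25
python3 - <<'E'
from rig import *
from h import *
a=[get_image(n) for n in('scene','wrist')]
cv2.imwrite('pics/m3.png',cv2.cvtColor(cv2.resize(np.hstack([a[0]['frame'],a[1]['frame']]),(800,300)),cv2.COLOR_RGB2BGR))
print(proj(a[1],(.430,.155,.112)))
E
```

```text
time_s: 14.0
position: [0.4312, 0.1551, 0.2078]
tool_rot: [[1.0, 0.001, -0.001], [0.001, -1.0, -0.0], [-0.001, 0.0, -1.0]]
ft_force: [0.4, -0.1, -0.2]
grip_width: 0.0855
(np.float64(250.8302202143618), np.float64(195.50273346317837))
```

View pics/m3.png

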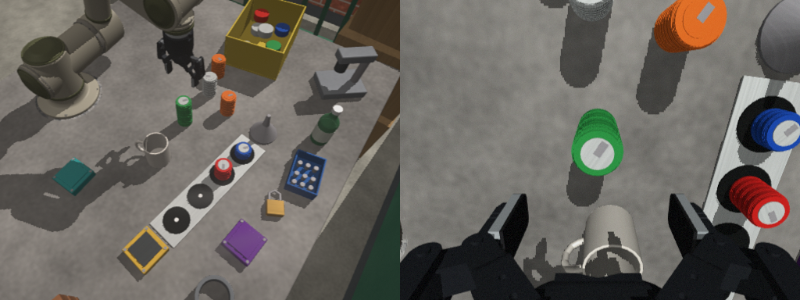

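Blue and red are in place. Green's lid is at about (253,192), close to the predicted (251,195). I'll descend on it.

```bash
python3 -m crank '[0,0,0,-0.001,0,-0.04,100, 0,0,0,0,0,-0.04,100, 0,0,0,0,0,-0.035,100, 0,0,0,0,0,-0.017,100, 0,0,0,0,0,0,100, 0,0,0,0,0,0,30, 0,0,0,0,0,0,30, 0,0,0,0,0,0,30, 0,0,0,0,0,0,30, 0,0,0,0,0,0,30, 0,0,0,0,0,0,30, 0,0,0,0,0,0,30]' 25
```

```text
time_s: 15.3
position: [0.4302, 0.1553, 0.0775]
tool_rot: [[1.0, 0.001, 0.003], [0.001, -1.0, 0.0], [0.003, -0.0, -1.0]]
ft_force: [-0.9, -0.6, 7.3]
grip_width: 0.0523
```

```bash
python3 -m crank '[0,0,0,0,0,0.02,30, 0,0,0,0,0,0.04,30, 0,0,0,0,0,0.04,30, 0,0,0,0,0,0.04,30, 0,0,0,0.0194,-0.0296,0.01,30, 0,0,0,0.0194,-0.0296,0,30, 0,0,0,0.0194,-0.0296,0,30, 0,0,0,0.0194,-0.0296,0,30, 0,0,0,0.0194,-0.0296,0,30, 0,0,0,0.0194,-0.0296,0,30, 0,0,0,0.0194,-0.0296,0,30, 0,0,0,0.0194,-0.0296,0,30, 0,0,0,0.0194,-0.0296,0,30, 0,0,0,0.0194,-0.0296,0,30, 0,0,0,0,0,0,30, 0,0,0,0,0,0,30, 0,0,0,0,0,0,30]' 25
```

```text
time_s: 17.0
position: [0.6231, -0.1399, 0.2267]
tool_rot: [[1.0, 0.002, 0.0], [0.002, -1.0, 0.0], [0.0, -0.0, -1.0]]
ft_force: [-0.2, 0.8, -1.7]
grip_width: 0.0525
```

```bash
python3 -m crank '[0,0,0,0.001,-0.0005,-0.04,30, 0,0,0,0,0,-0.04,30, 0,0,0,0,0,-0.03,30, 0,0,0,0,0,-0.02,30, 0,0,0,0,0,-0.011,30, 0,0,0,0,0,0,30, 0,0,0,0,0,0,30, 0,0,0,0,0,0,80, 0,0,0,0,0,0,100, 0,0,0,0,0,0,100, 0,0,0,0,0,0,100, 0,0,0,0,0,0,100, 0,0,0,0,0,0,100, 0,0,0,0,0,0.02,100, 0,0,0,0,0,0.04,100, 0,0,0,0,0,0.04,100, 0,0,0,0,0,0.04,100, 0,0,0,0,0,0,100, 0,0,0,0,0,0,100]' 25
```

```text
time_s: 18.9
position: [0.6245, -0.1413, 0.2258]
tool_rot: [[1.0, 0.001, 0.001], [0.001, -1.0, -0.001], [0.001, 0.001, -1.0]]
ft_force: [-0.1, 0.1, -0.8]
grip_width: 0.085
```

```bash
python3 -m crank '[0,0,0.051,-0.0144,0.0324,0,100, 0,0,0.051,-0.0144,0.0324,0,100, 0,0,0.051,-0.0144,0.0324,0,100, 0,0,0.051,-0.0144,0.0324,0,100, 0,0,0.051,-0.0144,0.0324,0,100, 0,0,0.051,-0.0144,0.0324,0,100, 0,0,0.051,-0.0144,0.0324,0,100, 0,0,0.051,-0.0144,0.0324,0,100, 0,0,0.051,-0.0144,0.0324,0,100, 0,0,0.051,-0.0144,0.0324,0,100, 0,0,0.051,-0.0144,0.0324,0,100, 0,0,0.051,-0.0144,0.0324,0,100, 0,0,0.051,-0.0144,0.0324,0,100, 0,0,0.051,-0.0144,0.0324,0,100, 0,0,0,0,0,0,100, 0,0,0,0,0,0,100, 0,0,0,0,0,0,100]' 25
python3 - <<'E'
from rig import *
from h import *
a=[get_image(n) for n in('scene','wrist')]
cv2.imwrite('pics/m4.png',cv2.cvtColor(cv2.resize(np.hstack([a[0]['frame'],a[1]['frame']]),(800,300)),cv2.COLOR_RGB2BGR))
print(proj(a[1],(.4235,.312,.086)))
E
```

```text
time_s: 20.6
position: [0.423, 0.3116, 0.2245]
tool_rot: [[0.756, 0.655, -0.001], [0.655, -0.756, -0.001], [-0.002, -0.0, -1.0]]
ft_force: [-0.2, -0.7, 0.3]
grip_width: 0.0854
(np.float64(253.4108306512662), np.float64(177.89737004735483))
```

View pics/m4.png

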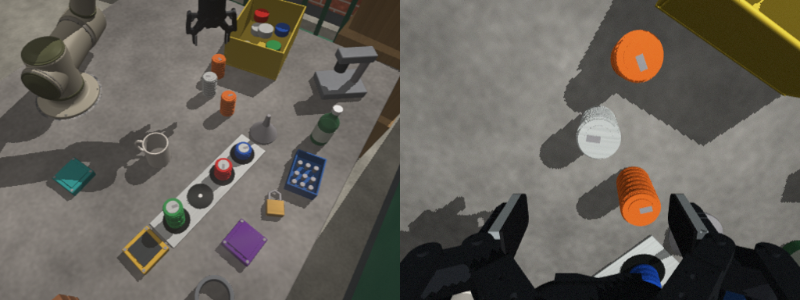

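Green stands on the pad by the block. Silver's lid is at (255,178), as predicted, and clear of the orange cans. I'll descend.

```bash
python3 -m crank '[0,0,0,0.0005,0.0005,-0.04,100, 0,0,0,0,0,-0.04,100, 0,0,0,0,0,-0.04,100, 0,0,0,0,0,-0.03,100, 0,0,0,0,0,-0.02,100, 0,0,0,0,0,0,100, 0,0,0,0,0,0,30, 0,0,0,0,0,0,30, 0,0,0,0,0,0,30, 0,0,0,0,0,0,30, 0,0,0,0,0,0,30, 0,0,0,0,0,0,30, 0,0,0,0,0,0,30]' 25
```

```text
time_s: 22.0
position: [0.4241, 0.3129, 0.0567]
tool_rot: [[0.755, 0.656, 0.003], [0.656, -0.755, 0.001], [0.003, 0.001, -1.0]]
ft_force: [0.7, -1.7, 7.2]
grip_width: 0.0525
```

```bash
python3 -m crank '[0,0,0,0,0,0.02,30, 0,0,0,0,0,0.04,30, 0,0,0,0,0,0.04,30, 0,0,0,0,0,0.05,30, 0,0,-0.06,0.0178,-0.0295,0.02,30, 0,0,-0.06,0.0178,-0.0295,0,30, 0,0,-0.06,0.0178,-0.0295,0,30, 0,0,-0.06,0.0178,-0.0295,0,30, 0,0,-0.06,0.0178,-0.0295,0,30, 0,0,-0.06,0.0178,-0.0295,0,30, 0,0,-0.06,0.0178,-0.0295,0,30, 0,0,-0.06,0.0178,-0.0295,0,30, 0,0,-0.06,0.0178,-0.0295,0,30, 0,0,-0.06,0.0178,-0.0295,0,30, 0,0,-0.06,0.0178,-0.0295,0,30, 0,0,-0.06,0.0178,-0.0295,0,30, 0,0,0,0,0,0,30, 0,0,0,0,0,0,30, 0,0,0,0,0,0,30]' 25
```

```text
time_s: 23.9
position: [0.6365, -0.0402, 0.2257]
tool_rot: [[1.0, -0.004, 0.0], [-0.004, -1.0, 0.0], [0.0, -0.0, -1.0]]
ft_force: [-0.5, 0.6, -1.1]
grip_width: 0.0525
```

```bash
python3 -m crank '[0,0,0,0.0005,-0.001,-0.04,30, 0,0,0,0,0,-0.04,30, 0,0,0,0,0,-0.04,30, 0,0,0,0,0,-0.03,30, 0,0,0,0,0,-0.01,30, 0,0,0,0,0,0,30, 0,0,0,0,0,0,30, 0,0,0,0,0,0,80, 0,0,0,0,0,0,100, 0,0,0,0,0,0,100, 0,0,0,0,0,0,100, 0,0,0,0,0,0,100, 0,0,0,0,0,0,100, 0,0,0,0,0,0.02,100, 0,0,0,0,0,0.04,100, 0,0,0,0,0,0.04,100, 0,0,0,0,0,0.04,100, 0,0,0,0,0,0.03,100, 0,0,0,0,0,0,100]' 25
python3 -m crank '[0,0,0,-0.03,-0.03,0,100, 0,0,0,-0.03,-0.03,0,100, 0,0,0,-0.03,-0.03,0,100, 0,0,0,-0.03,-0.03,0,100, 0,0,0,-0.03,-0.03,0,100, 0,0,0,-0.03,-0.03,0,100, 0,0,0,-0.02,-0.03,0,100, 0,0,0,0,-0.03,0,100, 0,0,0,0,-0.03,0,100, 0,0,0,0,0,0,100, 0,0,0,0,0,0,100]'
python3 - <<'E'
from rig import *
from h import *
import pickle
d={n:get_image(n) for n in('scene','side')};pickle.dump(d,open('d1.pkl','wb'))
a,b=d['scene'],d['side']
cr={'scene':[],'side':[]}
P=[(.6245,-.1405,.12),(.637,-.0415,.094),(.649,.058,.068),(.662,.157,.044)]
rows=[]
for n in d:
    r=[]
    for p in P:
        u,v=map(int,np.round(proj(d[n],p)));print(n,u,v,np.round(proj(d[n],p),1))
        r.append(cv2.resize(d[n]['frame'][v-25:v+25,u-25:u+25],(200,200),interpolation=cv2.INTER_CUBIC))
    rows.append(np.hstack(r))
cv2.imwrite('pics/fin.png',cv2.cvtColor(np.vstack(rows),cv2.COLOR_RGB2BGR))
cv2.imwrite('pics/fin2.png',cv2.cvtColor(cv2.resize(np.hstack([a['frame'],b['frame']]),(800,300)),cv2.COLOR_RGB2BGR))
E
```

```text
time_s: 25.8
position: [0.6387, -0.0424, 0.2402]
tool_rot: [[1.0, -0.005, 0.009], [-0.005, -1.0, -0.002], [0.009, 0.002, -1.0]]
ft_force: [-0.1, 0.2, -0.4]
grip_width: 0.0848
time_s: 26.9
position: [0.4371, -0.312, 0.2344]
tool_rot: [[1.0, -0.006, -0.001], [-0.006, -1.0, 0.002], [-0.001, -0.002, -1.0]]
ft_force: [-0.0, 0.3, -0.3]
grip_width: 0.0857
scene 221 264 [220.9 264.2]
scene 256 235 [255.6 235.4]
scene 285 210 [285.4 210.4]
scene 312 189 [311.6 188.7]
side 286 131 [286.3 130.9]
side 257 154 [257.4 153.8]
side 227 178 [226.8 178.3]
side 194 203 [194.2 203.4]
```

View pics/fin.png

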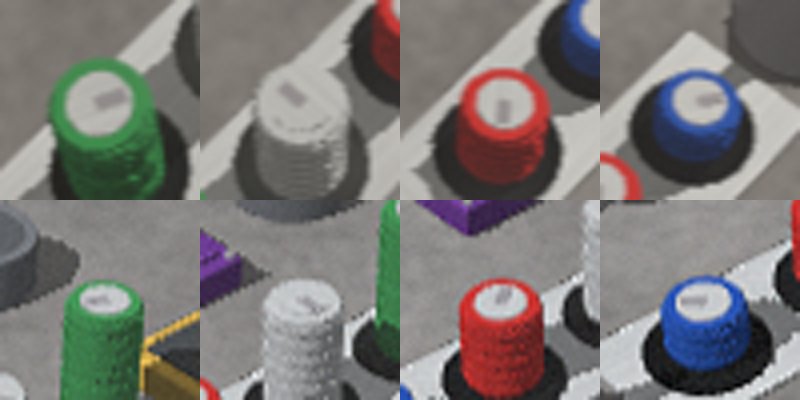

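View pics/fin2.png

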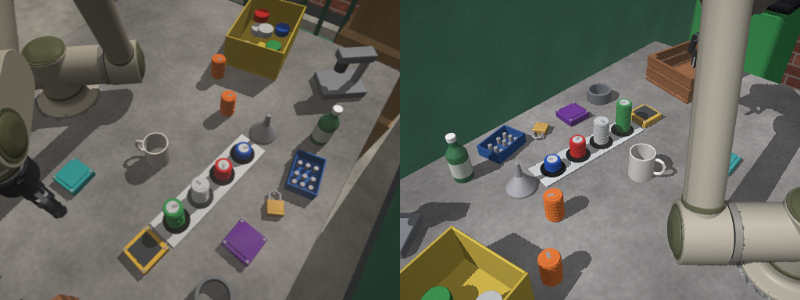

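Every lid centre sits within about 1 px (2–3 mm) of its predicted position in both views. All four cans are upright and in order, the mug and funnel haven't moved, and the arm is clear.

```bash
python3 -c "
from rig import *
print(close_job())"
```

```text
the job is handed in; nothing more can be done
None
```

All four cans stand upright, one per pad. From the yellow block outward the order is green, silver, red, blue. I handed the job in at about 27 s.

- **Position:** in the last scene and side pictures, taken with the arm backed away, each lid centre was within about 1 px (2–3 mm) of the middle of its pad.
- **Surroundings:** by eye, the mug, the funnel and the two orange cans stand where they were, and nothing has fallen.
- **Forces:** the highest wrist force I read was about 8 N, at the ends of moves only. Readings during the moves were not recorded.

No check failed. The two cameras disagreed by up to about 2 mm on the can and pad positions, which is within the stated calibration.

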